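Slide the handpiece power unit home into its charging dock

TASK

Push the heavy upright power unit along the bench into its charging dock, between the two rails, until it is fully home against the dock's end block. Push it low, at its broad foot: leave the slim tower and its carry handle untouched, never let the unit tip or lift off the bench, and do not disturb the other things standing around. Finish with the unit upright and at rest in the dock.

Things in the scene. Friction and masses are not known exactly. Their poses are not given: they have to be found in the camera images.
- unit: Loose power unit, 1.2 to 1.9 kg, 218 mm tall; sliding it takes about 6 to 14 N. Broad grey foot, a block 110 mm along x, 130 mm along y, 36 mm high with upright sides; slim white tower on it. Pushed at the foot it slides; pushed more than about 75 mm above the bench it tips. Origin: centre of the foot's underside; z up, x towards the side that meets the dock's end block.
- tower: Slim white tower in the middle of the unit's foot, 50 mm along x, 70 mm along y, 36 to 190 mm above the bench, with a carry handle (12 mm bar along y) up to 218 mm. It stands 30 mm back from every side of the foot. Not to be touched. Origin and axes are the unit's.
- dock: Charging dock fixed to the bench, no floor. Origin: where the unit's origin lies when home; x is the push direction into it. End block (176 wide, 40 thick, 50 mm high): face at x = 55 mm. Rails 26 mm high, 14 thick, x = 0 to 55 mm, inner faces at y = +-73 mm, ends flared out to x = -25 mm. The unit starts 110 to 130 mm short of home, up to 90 mm to either side, turned up to 0.3 rad.
- bur_block: Bystander: a loose block with dental burs standing in it, 50 x 80 mm, 50 mm high. Origin: centre of its underside.
- articulator: Bystander: a loose metal articulator (hinged jaw frame), 75 x 80 mm, 93 mm high. Origin: centre of its underside.
- cast: Bystander: a loose plaster cast of a jaw, 55 x 60 mm, 33 mm high. Origin: centre of its underside.

How it is judged:
By the outcome, as a careful person would: the job done as asked, in the order asked, and still so for the second after the job is handed in, with the robot touching nothing.
It also fails if it takes over 72 s, if anything falls off the work surface, if the arm or the gripper's body presses on something with over 40 N, if the wrist force passes 120 N, or if a joint passes its speed limit or range.

ROBOT

A 6-joint arm with a two-finger parallel gripper is mounted at the origin on the work surface. World frame = base frame: x ahead of the robot, y to its left, z up, the work surface at z = 0. Lengths are in m, angles in rad, forces in N, time in s.
With the tool pointing down it reaches from about 0.35 to 0.975 m from the base axis. Payload 4.9 kg.
Tool frame: the origin (TCP) lies on the centre line of the jaws, within the pads' length; the fingertips stand 11 mm ahead of it and the grasp point (between the pads) lies 8 mm behind it; y points along the fingers, z is the direction in which the jaws open and shut, and the axes are right-handed (so a half turn about y gives the same grasp; the last joint's range is limited). The gripper opens to 85 mm and grips with 20 to 120 N. Pads are 22 mm wide; open, the fingers measure 114 mm over their backs; the gripper's body (76 mm by 85 mm) begins 54 mm behind the grasp point. The pads swing forward as they close: fully open they stand 13 mm farther back than shut.
Start: joints at [1.055, 0.053, 1.613, -0, 1.476, -0.119], TCP at [0.242, 0.576, 0.242] pointing down, gripper open.
Joint ranges: [-3.01, 3.01], [-1.01, 2.22], [0.06, 2.58], [-1.02, 4.17], [0.09, 2.62], [-3.14, 3.14]. Speed limits (rad/s): [2.57, 2.57, 3.14, 3.14, 3.14, 3.14].

INTERFACE

Orientations are given as a unit quaternion [w, x, y, z].
In Python, from station import r gives the robot as it stands.
- The arm moves only by the shell command python3 -m creep 'ROWS' [OPENING] [FORCE]. ROWS is JSON, a list of rows, each an object of numbers: "x", "y", "z": the shift along the tool's x, y, z scaled (see below); "ax", "ay", "az": the turn, a rotation vector about the tool's x, y, z scaled (see below). A call has 1 to 20 rows; each row shifts and turns the pose as measured when the row begins, along the tool's axes as they then stand; what a row does not reach is not made up. The controller multiplies each number of a shift by 0.03 m and each number of a turn by 4 degrees. A row lasts 1/8 s, in which the tool goes at most 62.5 mm and 10.7 degrees, less where a joint would pass 70% of its speed; a pose out of reach is approached as far as the arm can. A call with a number of a shift or a turn outside -1 to 1 is refused whole. A call with a gripper value outside its range is refused whole. OPENING is the closure, from 0 (fully open) to 1 (shut), set as the call begins (- or left out, the last holds). The fingers move at their own pace and stop on an object; FORCE is the grip in N (left out, the last holds). Time passes only in rows, so rows that do not move let the fingers close. It gives the time, the measured TCP pose, the force and the opening at its end, in the units of the state.
- r.state(): the state, without advancing time (a new reading comes with each control period).
- r.get_image(name): name is "scene" or "top"; returns a dict with "frame" (420x560x3 uint8, blue, green, red), "mtx" (3x3 intrinsics, pixels), "R" (3x3) and "t" (3): a world point X has camera coordinates R X + t. Camera axes: x right, y down, z forward; pixel columns grow to the right and rows downward; lengths in m; the calibration is good to about 2 mm. A picture is of the moment at which its call begins. There is no depth.
- r.finish_job(): hands the job in, once; it reports no verdict.
Trained networks look in the newest picture that a camera, given by its name, has taken for a name from the list of things; names that differ only in an ending like _2 or _b are one class to them, and where a whole thing is asked for, a point or a joint stands for the part that bears it (a point fixed in the world has none). Each returns a list of dicts, best first, with "p" (0 to 1); they miss things now and then, are a little off and sometimes report something else, mostly with a low value. They report only what shows in the picture. A call takes as long as a camera call.
- r.recognise(camera, thing): "centre" ([x, y, z] in m, in the coordinates of the camera as it stood for that picture, good to about 4 mm: the middle of the surface that is visible of it).
- r.tip_of(camera, thing): "centre" ([x, y, z] in m, in the coordinates of the camera as it stood for that picture, good to about 4 mm: a listed point, or the origin of a listed thing).
The state is a dict: "time": time; "joint_pos": joint angles; "dq": joint speeds; "effort": joint torques, N m; "tool_pos": TCP position; "eef_rot": TCP orientation; "ft_force": force on the tool from outside, world axes, zero at the start; "wrist_torque": the same for the moment, N m; "width": finger opening in m.
Only numpy, scipy, OpenCV 4.12 (cv2) and the standard library are available. Lean on these libraries where they do the work, as an engineer would, in place of code of your own. Each camera call takes 0.05 s, during which the arm holds its last target.

## Working session

There is one attempt and no reset: what is moved stays moved. The work goes in short steps, Python scripts to look and compute and a shell command to move; the robot and the scene stay as the last step left them, time stands still between calls to the robot, and variables do not carry over. Pictures are saved under pics/ and viewed, and the job is handed in when it is done.

```bash
ls; mkdir -p pics; cat > h.py <<'E'
import numpy as np, cv2
from station import r
def cam(n,fn=None):
    im=r.get_image(n); 
    if fn: cv2.imwrite('pics/'+fn,im['frame'])
    return im
def toW(im,c): return np.array(im['R']).T@(np.array(c)-np.array(im['t']))
def ray(im,u,v,z):
    d=np.linalg.inv(im['mtx'])@[u,v,1]; R=np.array(im['R']);o=-R.T@np.array(im['t']);d=R.T@d
    return o+d*(z-o[2])/d[2]
def proj(im,P):
    c=np.array(im['R'])@np.array(P)+np.array(im['t']);p=np.array(im['mtx'])@c;return p[:2]/p[2]
E
python3 - <<'E'
from h import *
np.set_printoptions(precision=4,suppress=True)
s=r.state();print(s)
for c in('scene','top'):
    im=cam(c,c+'0.png'); R=np.array(im['R']);print(c,-R.T@np.array(im['t']),R[2])
    for th in('unit','tower','dock','bur_block','articulator','cast'):
        for f in ('recognise','tip_of'):
            print(th,f,[(round(d['p'],2),toW(im,d['centre'])) for d in getattr(r,f)(c,th)[:2]])
E
```

```text
pics
{'time': 0.0, 'joint_pos': array([ 1.055 ,  0.0533,  1.6143,  0.    ,  1.476 , -0.119 ]), 'dq': array([-0.001 ,  0.    ,  0.0007,  0.0012,  0.0004,  0.0017]), 'effort': array([  0.0025, -39.3673, -37.0188,   0.0001,   0.0069,   0.    ]), 'tool_pos': array([0.2412, 0.5759, 0.2411]), 'eef_rot': array([-0.6925,  0.6939, -0.1396,  0.1391]), 'ft_force': array([-0.0063, -0.2375,  0.8356]), 'wrist_torque': array([ 0.0061, -0.0131, -0.0403]), 'width': 0.08523256391058746}
scene [1.49   0.1856 0.8559] [-0.721 -0.082 -0.688]
unit recognise [(0.64, array([0.5496, 0.0271, 0.0752]))]
unit tip_of [(0.78, array([0.5229, 0.0284, 0.003 ]))]
tower recognise [(0.59, array([0.5447, 0.0256, 0.1465]))]
tower tip_of [(0.73, array([0.5189, 0.0268, 0.0051])), (0.65, array([0.4709, 0.3626, 0.0024]))]
dock recognise [(0.72, array([0.7163, 0.0716, 0.0401]))]
dock tip_of [(0.74, array([ 0.6332,  0.0569, -0.0011]))]
bur_block recognise [(0.71, array([0.6636, 0.2629, 0.0258]))]
bur_block tip_of [(0.97, array([ 0.6517,  0.2657, -0.0007]))]
articulator recognise [(0.85, array([ 0.7665, -0.1158,  0.0675]))]
arti
[... 307 characters left out ...]
[0.528 , 0.027 , 0.0017]))]
tower recognise [(0.9, array([0.5206, 0.0311, 0.1918]))]
tower tip_of [(0.65, array([0.5242, 0.028 , 0.0037]))]
dock recognise [(0.76, array([0.7022, 0.0727, 0.0477])), (0.33, array([0.5236, 0.033 , 0.0363]))]
dock tip_of []
bur_block recognise [(0.61, array([0.6485, 0.2653, 0.0239]))]
bur_block tip_of [(0.56, array([ 0.6536,  0.2651, -0.0019]))]
articulator recognise [(0.86, array([ 0.7392, -0.1104,  0.0956])), (0.58, array([0.472 , 0.3576, 0.0231]))]
articulator tip_of [(0.73, array([ 0.7434, -0.123 ,  0.0048])), (0.34, array([0.5232, 0.0274, 0.0044]))]
cast recognise [(0.93, array([0.4668, 0.3612, 0.0218]))]
cast tip_of [(0.77, array([0.4696, 0.3603, 0.0016]))]
```

View pics/top0.png

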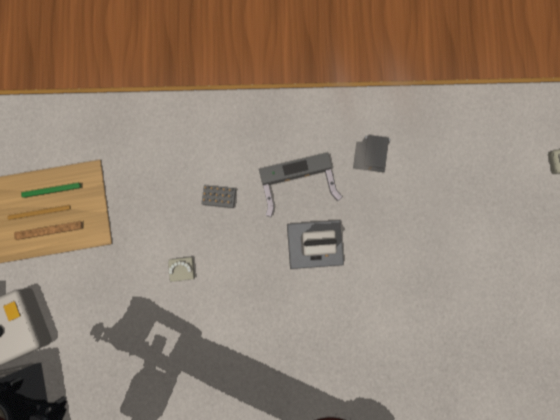

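View pics/scene0.png

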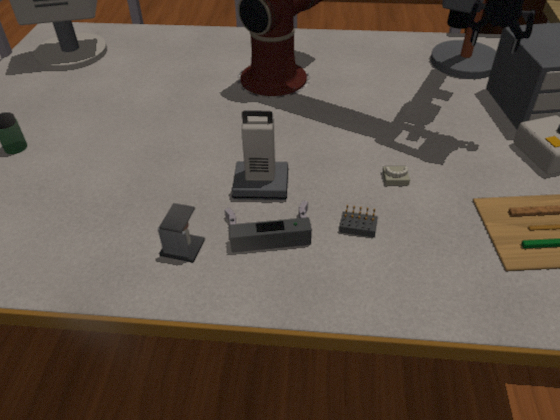

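Top view: unit's foot spans about (288–343, 220–268) px, the dock's block (260–332, 155–183), with the articulator to its right at (372, 155). I'll enlarge for corners.

```bash
python3 - <<'E'
from h import *
im=cam('top');f=im['frame'][140:280,240:400]
cv2.imwrite('pics/topz.png',cv2.resize(f,(800,700),interpolation=cv2.INTER_CUBIC)[:600])
cv2.imwrite('pics/topz2.png',cv2.resize(im['frame'][200:290,270:370],(800,720),interpolation=cv2.INTER_CUBIC)[:600])
E
```

```text
(no output)
```

View pics/topz.png

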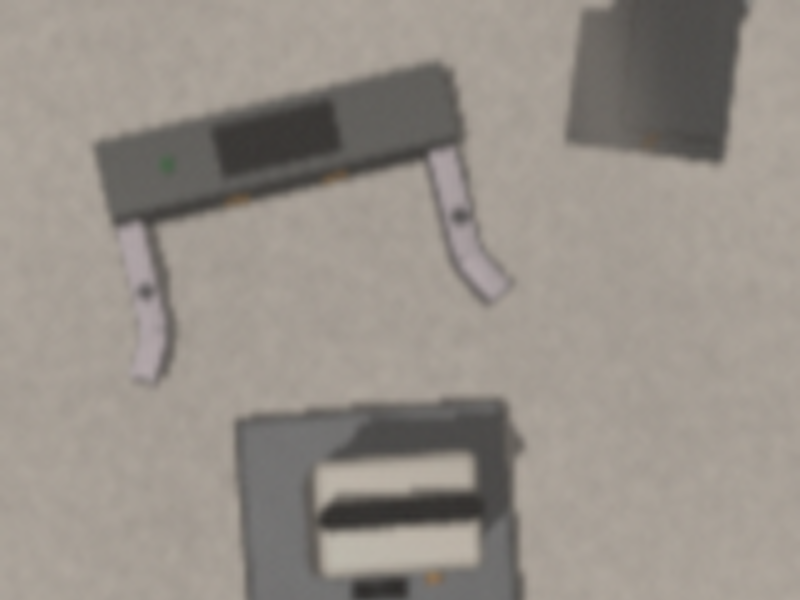

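View pics/topz2.png

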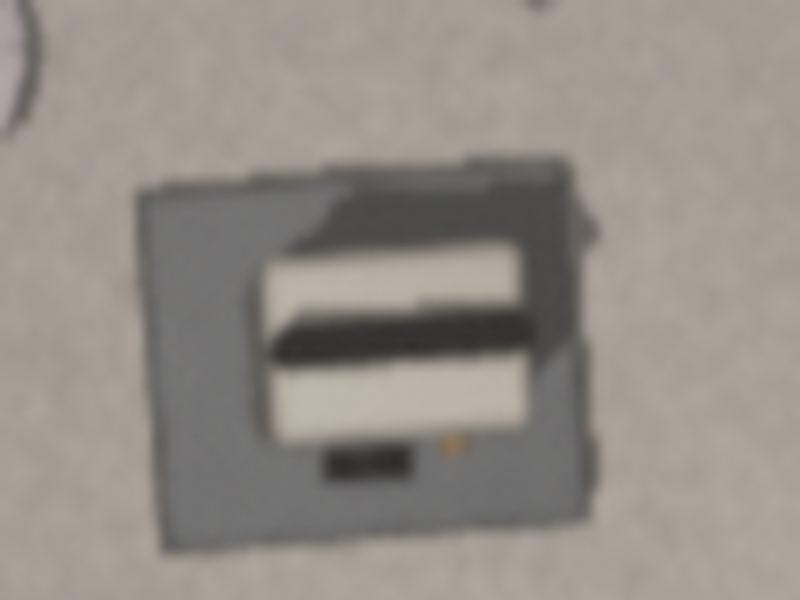

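```bash
cat > meas.py <<'E'
from h import *
np.set_printoptions(precision=4,suppress=True)
def fit(im,pts,sc,off,z,model):
    W=np.array([ray(im,(u+.5)/sc-.5+off[0],(v+.5)/sc-.5+off[1],z)[:2] for u,v in pts])
    M=np.array(model);mc=M.mean(0);wc=W.mean(0)
    H=(M-mc).T@(W-wc);th=np.arctan2(H[0,1]-H[1,0],H[0,0]+H[1,1])
    R=np.array([[np.cos(th),-np.sin(th)],[np.sin(th),np.cos(th)]])
    t=wc-R@mc
    print('origin',t,'yaw',th,'resid mm',1e3*np.linalg.norm((R@M.T).T+t-W,axis=1));return t,th,R
FOOT=[(.055,.065),(.055,-.065),(-.055,-.065),(-.055,.065)]
BLK=[(.095,.088),(.095,-.088),(.055,-.088),(.055,.088)]
E
python3 - <<'E'
from meas import *
im=cam('top')
u,uy,_=fit(im,[(138,192),(568,158),(590,520),(163,550)],8,(270,200),.036,FOOT)
d,dy,R=fit(im,[(97,143),(443,63),(460,135),(115,212)],5,(240,140),.05,BLK)
print('unit in dock',R.T@(u-d),uy-dy)
E
```

```text
origin [0.5263 0.0271] yaw 0.05037318579615575 resid mm [1.0929 1.3211 0.9959 0.264 ]
origin [0.6398 0.0562] yaw 0.20702983269791997 resid mm [2.5203 2.2487 2.3106 3.206 ]
unit in dock [-0.1171 -0.0051] -0.15665664690176423
```

```bash
cat > go.py <<'E'
from h import *
from scipy.spatial.transform import Rotation as Ro
np.set_printoptions(precision=4,suppress=True)
def cur():
    s=r.state();q=s['eef_rot'];return np.array(s['tool_pos']),Ro.from_quat([q[1],q[2],q[3],q[0]])
def target(yaw,a,sgn):
    y=np.array([np.sin(a)*np.cos(yaw),np.sin(a)*np.sin(yaw),-np.cos(a)]);z=sgn*np.array([-np.sin(yaw),np.cos(yaw),0])
    return Ro.from_matrix(np.stack([np.cross(y,z),y,z],1))
def plan(p,T):
    p0,R0=cur();
    print('pos',p0,'axes x,y,z rows\n',R0.as_matrix().T)
    print('turn units (now axes)',np.degrees((R0.inv()*T).as_rotvec())/4)
    print('shift units now axes',R0.inv().apply(p-p0)/.03,' in target axes',T.inv().apply(p-p0)/.03)
E
python3 - <<'E'
from go import *
for s in(1,-1): plan(np.array([.37,.0,.24]),target(.207,np.radians(20),s))
E
```

```text
pos [0.2415 0.5764 0.2423] axes x,y,z rows
 [[ 0.9223 -0.3865  0.    ]
 [ 0.      0.     -1.    ]
 [ 0.3865  0.9223  0.0001]]
turn units (now axes) [ 1.5086 -8.5597 -4.8461]
shift units now axes [ 11.3747   0.0766 -16.0669]  in target axes [  0.2004   0.1551 -19.6843]
pos [0.2415 0.5764 0.2423] axes x,y,z rows
 [[ 0.9223 -0.3865  0.    ]
 [ 0.      0.     -1.    ]
 [ 0.3865  0.9223  0.0001]]
turn units (now axes) [ 6.326  35.8801  1.9693]
shift units now axes [ 11.3747   0.0766 -16.0669]  in target axes [-0.2004  0.1551 19.6843]
```

```bash
R='{"ax":0.168,"ay":-0.951,"az":-0.538}'; python3 -m creep '[{"ax":0.168,"ay":-0.951,"az":-0.538},{"ax":0.168,"ay":-0.951,"az":-0.538},{"ax":0.168,"ay":-0.951,"az":-0.538},{"ax":0.168,"ay":-0.951,"az":-0.538},{"ax":0.168,"ay":-0.951,"az":-0.538},{"ax":0.168,"ay":-0.951,"az":-0.538},{"ax":0.168,"ay":-0.951,"az":-0.538},{"ax":0.168,"ay":-0.951,"az":-0.538},{"ax":0.168,"ay":-0.951,"az":-0.538}]' 0
python3 - <<'E'
from go import *
plan(np.array([.39,.0,.24]),target(.207,np.radians(20),1)); print(r.state()['joint_pos'])
E
```

```text
pos [0.2415 0.5764 0.2423] axes x,y,z rows
 [[ 0.9223 -0.3865  0.    ]
 [ 0.      0.     -1.    ]
 [ 0.3865  0.9223  0.0001]]
turn units (now axes) [ 1.5086 -8.5597 -4.8461]
shift units now axes [ 11.9896   0.0766 -15.8092]  in target axes [  0.8134   0.3783 -19.8213]
[ 1.055   0.0527  1.6129 -0.      1.476  -0.119 ]schema error: expected keys x, y, z, ax, ay, az
```

```bash
python3 -m creep '[{"x":0,"y":0,"z":0,"ax":0.168,"ay":-0.951,"az":-0.538},{"x":0,"y":0,"z":0,"ax":0.168,"ay":-0.951,"az":-0.538},{"x":0,"y":0,"z":0,"ax":0.168,"ay":-0.951,"az":-0.538},{"x":0,"y":0,"z":0,"ax":0.168,"ay":-0.951,"az":-0.538},{"x":0,"y":0,"z":0,"ax":0.168,"ay":-0.951,"az":-0.538},{"x":0,"y":0,"z":0,"ax":0.168,"ay":-0.951,"az":-0.538},{"x":0,"y":0,"z":0,"ax":0.168,"ay":-0.951,"az":-0.538},{"x":0,"y":0,"z":0,"ax":0.168,"ay":-0.951,"az":-0.538},{"x":0,"y":0,"z":0,"ax":0.168,"ay":-0.951,"az":-0.538}]' 0
python3 - <<'E'
from go import *
plan(np.array([.39,.0,.24]),target(.207,np.radians(20),1)); print(r.state()['joint_pos'])
E
```

```text
time: 2.52
tool_pos: [0.2421, 0.5767, 0.2428]
eef_rot: [0.705, -0.678, -0.204, -0.047]
ft_force: [-0.3, 0.1, -0.1]
width: 0.0852
pos [0.2421 0.5767 0.2428] axes x,y,z rows
 [[ 0.9121  0.2106  0.3518]
 [ 0.3435  0.0761 -0.9361]
 [-0.2239  0.9746 -0.0029]]
turn units (now axes) [-0.0546  0.2675  0.1504]
shift units now axes [  0.416    0.3159 -19.8388]  in target axes [  0.79     0.3852 -19.8262]
[ 1.1785 -0.0523  1.746  -0.3086  1.2504 -0.55  ]
```

```bash
python3 -m creep '[{"x":0,"y":0,"z":-1,"ax":0,"ay":0.25,"az":0.15},{"x":0,"y":0,"z":-1,"ax":0,"ay":0,"az":0},{"x":0,"y":0,"z":-1,"ax":0,"ay":0,"az":0},{"x":0,"y":0,"z":-1,"ax":0,"ay":0,"az":0},{"x":0,"y":0,"z":-1,"ax":0,"ay":0,"az":0},{"x":0,"y":0,"z":-1,"ax":0,"ay":0,"az":0},{"x":0,"y":0,"z":-1,"ax":0,"ay":0,"az":0},{"x":0,"y":0,"z":-1,"ax":0,"ay":0,"az":0},{"x":0,"y":0,"z":-1,"ax":0,"ay":0,"az":0},{"x":0,"y":0,"z":-1,"ax":0,"ay":0,"az":0},{"x":0,"y":0,"z":-1,"ax":0,"ay":0,"az":0},{"x":0,"y":0,"z":-1,"ax":0,"ay":0,"az":0},{"x":0,"y":0,"z":-1,"ax":0,"ay":0,"az":0},{"x":0,"y":0,"z":-1,"ax":0,"ay":0,"az":0},{"x":0,"y":0,"z":-1,"ax":0,"ay":0,"az":0},{"x":0,"y":0,"z":-1,"ax":0,"ay":0,"az":0},{"x":0,"y":0,"z":-1,"ax":0,"ay":0,"az":0},{"x":0,"y":0,"z":-1,"ax":0,"ay":0,"az":0}]' 0
python3 - <<'E'
from go import *
D=np.array([.6398,.0562]);c,s=np.cos(.207),np.sin(.207)
# pre-contact point: in dock frame x=-.117-.055-.05
p=D+np.array([[c,-s],[s,c]])@[-.22,0.002]
print(p)
T=target(.207,np.radians(20),1)
plan(np.array([*p,.10]),T);plan(np.array([*p,.018]),T); print(r.state()['joint_pos'])
E
```

```text
time: 4.78
tool_pos: [0.3594, 0.0352, 0.2431]
eef_rot: [0.707, -0.677, -0.199, -0.049]
ft_force: [0.2, -0.2, -0.5]
width: 0.0854
[0.4241 0.0129]
pos [0.3594 0.0352 0.2431] axes x,y,z rows
 [[ 0.9158  0.2014  0.3474]
 [ 0.3385  0.0781 -0.9377]
 [-0.2159  0.9764  0.0033]]
turn units (now axes) [-0.0975  0.1267  0.0816]
shift units now axes [ 0.1674  5.1439 -1.2063]  in target axes [ 0.2072  5.1509 -1.1696]
pos [0.3594 0.0352 0.2431] axes x,y,z rows
 [[ 0.9158  0.2014  0.3474]
 [ 0.3385  0.0781 -0.9377]
 [-0.2159  0.9764  0.0033]]
turn units (now axes) [-0.0975  0.1267  0.0816]
shift units now axes [-0.7822  7.707  -1.2155]  in target axes [-0.7276  7.7194 -1.1696]
[-0.2265 -0.998   2.3714  0.1539  1.4481 -2.0085]
```

```bash
python3 -m creep '[{"x":0.5,"y":0.2,"z":-0.6,"ax":-0.1,"ay":0.13,"az":0.08},{"x":0.2,"y":0.8,"z":-0.6,"ax":0,"ay":0,"az":0},{"x":0,"y":0.8,"z":0,"ax":0,"ay":0,"az":0},{"x":0,"y":0.8,"z":0,"ax":0,"ay":0,"az":0},{"x":0,"y":0.8,"z":0,"ax":0,"ay":0,"az":0}]' 0
python3 - <<'E'
from go import *
T=target(.207,np.radians(20),1)
plan(np.array([.4241,.0129,.018]),T); print(r.state()['joint_pos'])
E
```

```text
time: 5.4
tool_pos: [0.4242, 0.0062, 0.1566]
eef_rot: [0.703, -0.682, -0.194, -0.056]
ft_force: [-1.1, -0.5, 0.3]
width: 0.0853
pos [0.4242 0.0062 0.1566] axes x,y,z rows
 [[ 0.9182  0.1862  0.3497]
 [ 0.3438  0.0643 -0.9369]
 [-0.1969  0.9804 -0.005 ]]
turn units (now axes) [ 0.1107 -0.0929  0.1168]
shift units now axes [-1.5768  4.3429  0.2414]  in target axes [-1.5398  4.3574  0.2179]
[-0.2586 -0.696   2.3684  0.1652  1.1492 -2.0719]
```

```bash
python3 -m creep '[{"x":-0.35,"y":0.9,"z":0.1,"ax":0.1,"ay":-0.1,"az":0.1},{"x":-0.35,"y":0.9,"z":0.1,"ax":0,"ay":0,"az":0},{"x":-0.35,"y":0.9,"z":0,"ax":0,"ay":0,"az":0},{"x":-0.3,"y":0.8,"z":0,"ax":0,"ay":0,"az":0},{"x":-0.1,"y":0.3,"z":0,"ax":0,"ay":0,"az":0}]' 0
python3 - <<'E'
from go import *
T=target(.207,np.radians(20),1)
plan(np.array([.4241,.0129,.018]),T); print(r.state()['joint_pos'])
im=cam('scene','s1.png');f=im['frame'][90:230,190:350];cv2.imwrite('pics/s1z.png',cv2.resize(f,(680,595),interpolation=cv2.INTER_CUBIC))
im=cam('top','t1.png')
E
```

```text
time: 6.02
tool_pos: [0.4213, 0.0119, 0.031]
eef_rot: [0.705, -0.68, -0.195, -0.05]
ft_force: [0.2, -0.6, -0.3]
width: 0.0853
pos [0.4213 0.0119 0.031 ] axes x,y,z rows
 [[ 0.9189  0.1944  0.3432]
 [ 0.3361  0.0696 -0.9393]
 [-0.2065  0.9785 -0.0013]]
turn units (now axes) [0.0132 0.0195 0.018 ]
shift units now axes [-0.0552  0.4417  0.0149]  in target axes [-0.0546  0.4418  0.0144]
[-0.2467 -0.4811  2.4655  0.2005  0.8494 -2.135 ]
```

View pics/s1z.png

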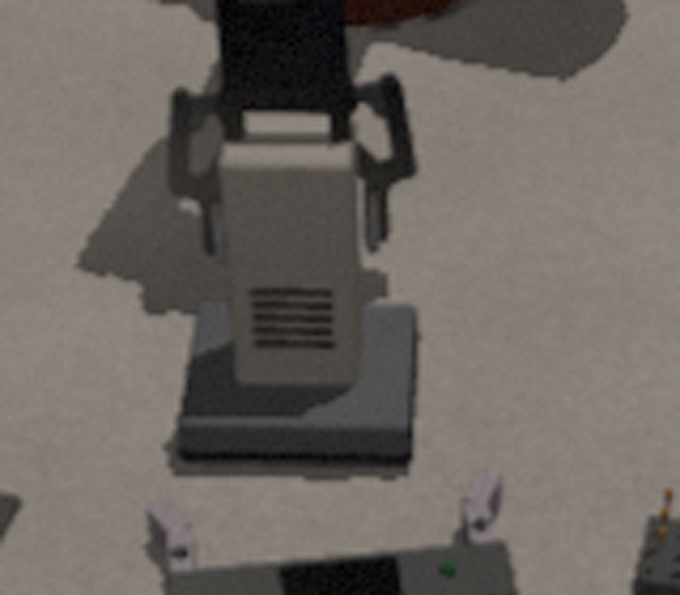

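View pics/t1.png

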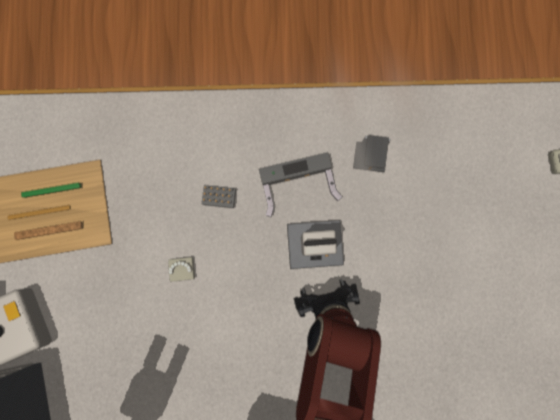

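Fingers stand behind the foot, tips visible at about (239,149) and (278,148) in the scene picture, unit undisturbed. Checking tip height before going lower.

```bash
python3 - <<'E'
from go import *
im=cam('scene');p,R=cur()
for y in(.011,.005,-.002):
  print(y,[proj(im,p+R.apply([x,y,z])) for z in(.045,-.045) for x in(-.011,.011)])
E
```

```text
0.011 [array([276.7028, 152.1762]), array([277.4727, 154.6877]), array([242.3253, 154.8156]), array([242.5825, 157.3785])]
0.005 [array([276.5824, 149.9741]), array([277.3518, 152.457 ]), array([242.1442, 152.6078]), array([242.3991, 155.1422])]
-0.002 [array([276.4413, 147.3953]), array([277.2101, 149.8447]), array([241.9321, 150.0224]), array([242.1843, 152.523 ])]
```

```bash
python3 -m creep '[{"x":-0.18,"y":0.5,"z":0,"ax":0,"ay":0,"az":0},{"x":0.19,"y":0.07,"z":0,"ax":0,"ay":0,"az":0},{"x":0.19,"y":0.07,"z":0,"ax":0,"ay":0,"az":0},{"x":0.19,"y":0.07,"z":0,"ax":0,"ay":0,"az":0},{"x":0.19,"y":0.07,"z":0,"ax":0,"ay":0,"az":0},{"x":0.1,"y":0.04,"z":0,"ax":0,"ay":0,"az":0}]'
cat > st.py <<'E'
from go import *
D=np.array([.6398,.0562]);c,s=np.cos(.207),np.sin(.207);Rd=np.array([[c,-s],[s,c]])
p,R=cur();print('tcp dock',Rd.T@(p[:2]-D),p[2]);T=target(.207,np.radians(20),1)
print('turn err',np.degrees((R.inv()*T).as_rotvec())/4, r.state()['ft_force'])
E
python3 st.py
```

```text
time: 6.92
tool_pos: [0.4559, 0.0159, 0.0238]
eef_rot: [0.702, -0.682, -0.199, -0.054]
ft_force: [-11.1, -6.6, 7.1]
width: 0.0856
tcp dock [-0.1883 -0.0017] 0.02381962542238488
turn err [0.107  0.0542 0.163 ] [-11.0903  -6.5794   7.0526]
```

```bash
python3 -m creep '[{"x":-0.28,"y":-0.1,"z":0,"ax":0.05,"ay":0,"az":0.1},{"x":-0.1,"y":0.3,"z":0.05,"ax":0,"ay":0,"az":0},{"x":0,"y":0,"z":0,"ax":0,"ay":0,"az":0}]'
python3 st.py; python3 - <<'E'
from h import *
im=cam('top');cv2.imwrite('pics/t2.png',cv2.resize(im['frame'][200:290,270:370],(800,720),interpolation=cv2.INTER_CUBIC)[:600])
E
```

```text
time: 7.3
tool_pos: [0.4472, 0.0157, 0.0137]
eef_rot: [0.704, -0.681, -0.197, -0.051]
ft_force: [-0.3, 0.2, -0.6]
width: 0.0853
tcp dock [-0.1968 -0.0001] 0.013689177733501482
turn err [0.0529 0.0549 0.0645] [-0.267   0.1622 -0.6036]
```

View pics/t2.png

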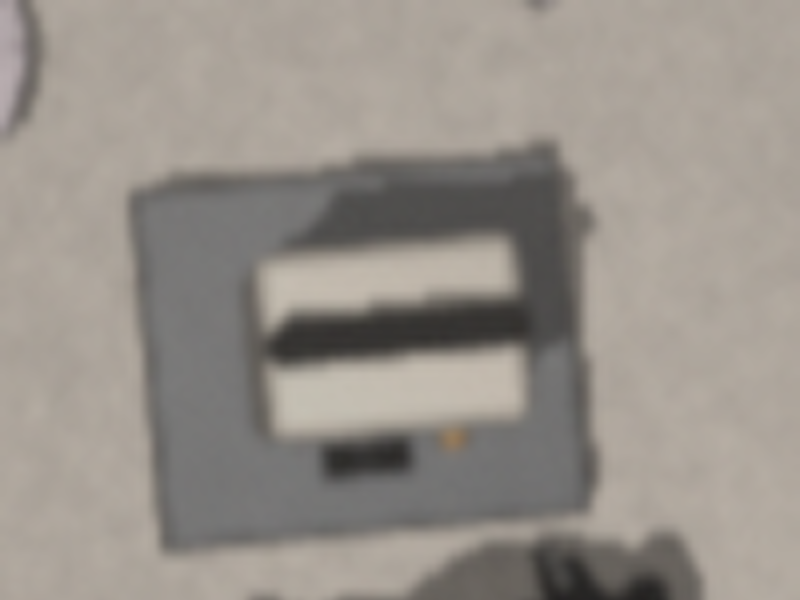

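The foot has only nudged about 2 px and begun to turn the right way (upper-left corner (133,192), upper-right (553,150) in the 8× crop). Continuing the push.

```bash
python3 -m creep '[{"x":0.19,"y":0.07,"z":0,"ax":0.05,"ay":0.05,"az":0.06},{"x":0.19,"y":0.07,"z":0,"ax":0,"ay":0,"az":0},{"x":0.19,"y":0.07,"z":0,"ax":0,"ay":0,"az":0},{"x":0.19,"y":0.07,"z":0,"ax":0,"ay":0,"az":0},{"x":0.19,"y":0.07,"z":0,"ax":0,"ay":0,"az":0},{"x":0.19,"y":0.07,"z":0,"ax":0,"ay":0,"az":0}]'
python3 st.py; python3 - <<'E'
from h import *
im=cam('top');cv2.imwrite('pics/t3.png',cv2.resize(im['frame'][150:270,260:380],(600,600),interpolation=cv2.INTER_CUBIC)[:600])
E
```

```text
time: 8.1
tool_pos: [0.4791, 0.0202, 0.011]
eef_rot: [0.705, -0.683, -0.188, -0.042]
ft_force: [-16.7, -3.1, 11.6]
width: 0.0851
tcp dock [-0.1646 -0.0022] 0.011040386049547008
turn err [ 0.0363  0.0352 -0.3051] [-16.6829  -3.0724  11.6276]
```

View pics/t3.png

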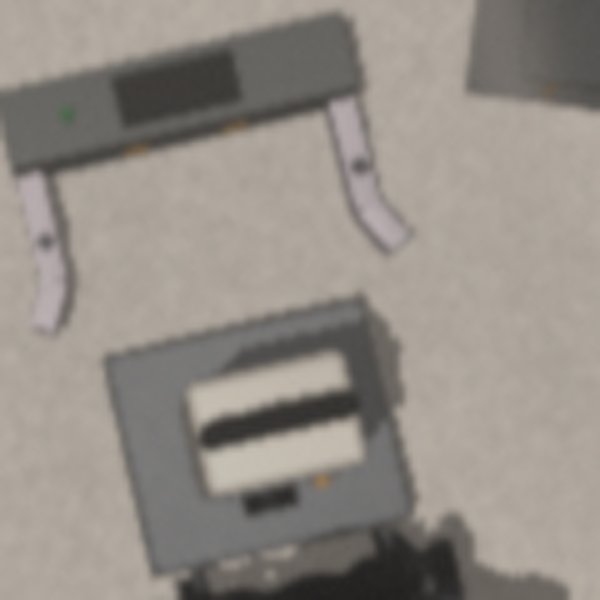

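```bash
python3 - <<'E'
from meas import *
im=cam('top')
u,uy,_=fit(im,[(107,357),(360,297),(412,510),(155,573)],5,(260,150),.036,FOOT)
d,dy,R=fit(im,[(-2,93),(343,12),(360,86),(14,162)],5,(260,150),.05,BLK)
print('unit in dock',R.T@(u-d),uy-dy)
# rails: inner ends straight part near block: left inner edge and right inner
for q in[(43,178),(330,105),(72,280),(357,205)]: print(R.T@(ray(im,(q[0]+.5)/5-.5+260,(q[1]+.5)/5-.5+150,.026)[:2]-d))
E
```

```text
origin [0.5446 0.036 ] yaw 0.2133407011115862 resid mm [2.4171 1.7138 2.4151 1.066 ]
origin [0.6398 0.0563] yaw 0.20629907797177632 resid mm [2.8785 1.7785 2.1148 2.9655]
unit in dock [-0.0973 -0.0003] 0.007041623139809883
[0.0504 0.0746]
[ 0.0542 -0.0727]
[-0.0025  0.0717]
[ 0.0024 -0.0742]
```

Unit now at (-97, 0) mm in the dock frame with 0.007 rad yaw error; rail inner faces measure ±73 mm as they must. Pushing straight on.

```bash
python3 -m creep '[{"x":0.2,"y":0.02,"z":0,"ax":0,"ay":0,"az":-0.15},{"x":0.2,"y":0.02,"z":0,"ax":0,"ay":0,"az":-0.15},{"x":0.2,"y":0.05,"z":0,"ax":0,"ay":0,"az":0},{"x":0.2,"y":0.05,"z":0,"ax":0,"ay":0,"az":0},{"x":0.2,"y":0.06,"z":0,"ax":0,"ay":0,"az":0},{"x":0.2,"y":0.06,"z":0,"ax":0,"ay":0,"az":0}]'
python3 st.py; python3 - <<'E'
from h import *
im=cam('top');cv2.imwrite('pics/t4.png',cv2.resize(im['frame'][150:270,260:380],(600,600),interpolation=cv2.INTER_CUBIC)[:600])
E
```

```text
time: 8.95
tool_pos: [0.5032, 0.0274, 0.0081]
eef_rot: [0.707, -0.682, -0.183, -0.032]
ft_force: [-15.8, -4.4, 12.0]
width: 0.0852
tcp dock [-0.1396 -0.0001] 0.008133430222298519
turn err [-0.0742  0.1414 -0.5976] [-15.8241  -4.4043  12.0131]
```

View pics/t4.png

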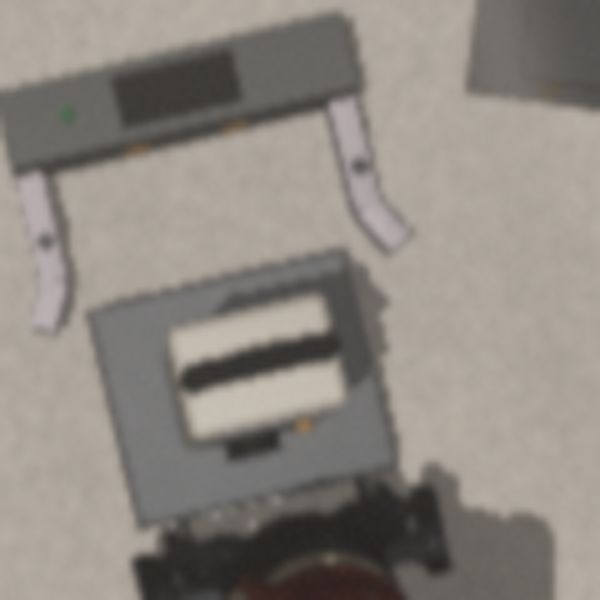

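```bash
python3 -m creep '[{"x":0.22,"y":-0.05,"z":0,"ax":0,"ay":0.05,"az":-0.3},{"x":0.22,"y":-0.05,"z":0,"ax":0,"ay":0,"az":-0.3},{"x":0.22,"y":0,"z":0,"ax":0,"ay":0,"az":-0.3},{"x":0.22,"y":0,"z":0,"ax":0,"ay":0,"az":-0.2},{"x":0.22,"y":0,"z":0,"ax":0,"ay":0,"az":-0.2}]'
python3 st.py; python3 - <<'E'
from h import *
im=cam('top');cv2.imwrite('pics/t5.png',cv2.resize(im['frame'][150:270,260:380],(600,600),interpolation=cv2.INTER_CUBIC)[:600])
im=cam('scene','s5.png')
E
```

```text
time: 9.62
tool_pos: [0.5199, 0.0347, 0.0095]
eef_rot: [0.709, -0.674, -0.202, -0.051]
ft_force: [-8.0, -2.9, 1.3]
width: 0.0855
tcp dock [-0.1218  0.0036] 0.009483759720083178
turn err [-0.2092  0.1216  0.1902] [-7.9824 -2.9192  1.3485]
```

View pics/t5.png

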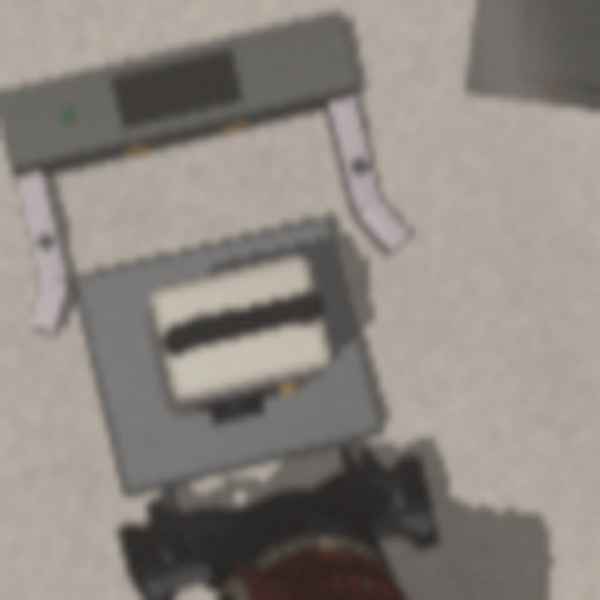

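View pics/s5.png

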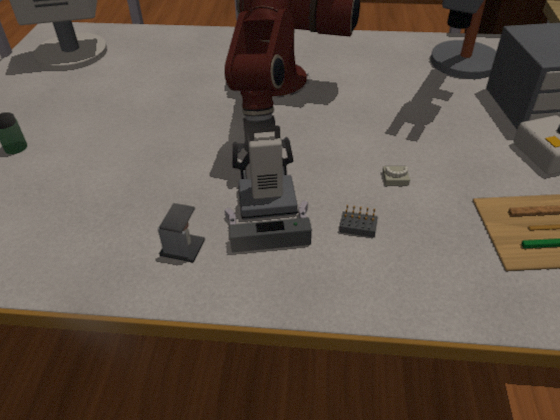

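```bash
python3 - <<'E'
from meas import *
im=cam('top')
d,dy=np.array([.6398,.0563]),.2065;c,s=np.cos(dy),np.sin(dy);R=np.array([[c,-s],[s,c]])
u,uy,_=fit(im,[(78,278),(330,215),(383,428),(127,492)],5,(260,150),.036,FOOT)
print('unit in dock',R.T@(u-d),uy-dy)
E
```

```text
origin [0.5844 0.0493] yaw 0.2208271386315391 resid mm [2.4447 1.1495 2.1329 0.9796]
unit in dock [-0.0557  0.0045] 0.014327138631539116
```

```bash
python3 -m creep '[{"x":0.2,"y":0.02,"z":-0.08,"ax":-0.1,"ay":0.1,"az":0.1},{"x":0.2,"y":0.02,"z":-0.08,"ax":-0.1,"ay":0.05,"az":0},{"x":0.2,"y":0.03,"z":-0.06,"ax":0,"ay":0,"az":-0.1},{"x":0.2,"y":0.03,"z":-0.04,"ax":0,"ay":0,"az":-0.1},{"x":0.2,"y":0.03,"z":-0.04,"ax":0,"ay":0,"az":-0.1}]'
python3 st.py; python3 - <<'E'
from h import *
im=cam('top');cv2.imwrite('pics/t6.png',cv2.resize(im['frame'][150:270,260:380],(600,600),interpolation=cv2.INTER_CUBIC)[:600])
E
```

```text
time: 10.4
tool_pos: [0.5367, 0.0356, 0.0075]
eef_rot: [0.711, -0.675, -0.19, -0.042]
ft_force: [-16.6, -1.6, 11.4]
width: 0.0853
tcp dock [-0.1052  0.0011] 0.0074611114481491405
turn err [-0.2453  0.0526 -0.2259] [-16.6008  -1.6413  11.4192]
```

View pics/t6.png

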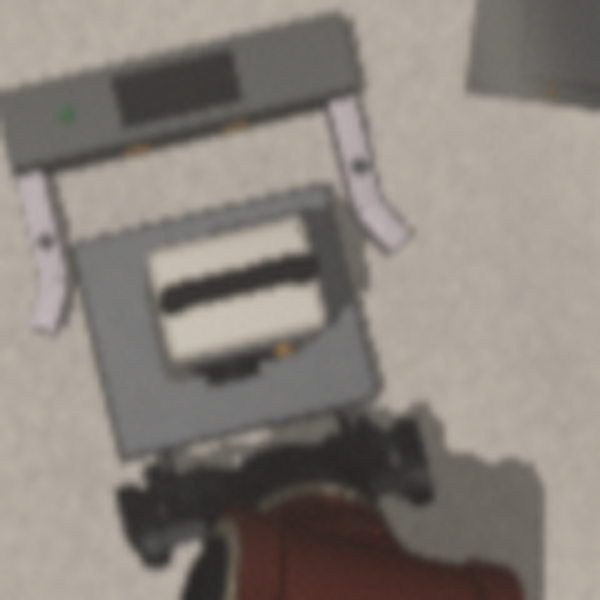

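```bash
python3 -m creep '[{"x":0.2,"y":-0.06,"z":0,"ax":-0.15,"ay":0.05,"az":-0.3},{"x":0.2,"y":-0.06,"z":0,"ax":-0.1,"ay":0,"az":-0.2},{"x":0.2,"y":-0.02,"z":0,"ax":0,"ay":0,"az":-0.1},{"x":0.2,"y":0,"z":0,"ax":0,"ay":0,"az":-0.1},{"x":0.2,"y":0,"z":0,"ax":0,"ay":0,"az":-0.1},{"x":0.2,"y":0,"z":0,"ax":0,"ay":0,"az":-0.1}]'
python3 st.py; python3 - <<'E'
from h import *
im=cam('top');cv2.imwrite('pics/t7.png',cv2.resize(im['frame'][150:270,260:380],(600,600),interpolation=cv2.INTER_CUBIC)[:600])
E
```

```text
time: 11.2
tool_pos: [0.5522, 0.0426, 0.0089]
eef_rot: [0.708, -0.677, -0.196, -0.049]
ft_force: [-10.2, -2.9, 3.8]
width: 0.0856
tcp dock [-0.0885  0.0047] 0.008858594185234485
turn err [-0.1317  0.0447  0.0179] [-10.1511  -2.9405   3.8467]
```

View pics/t7.png

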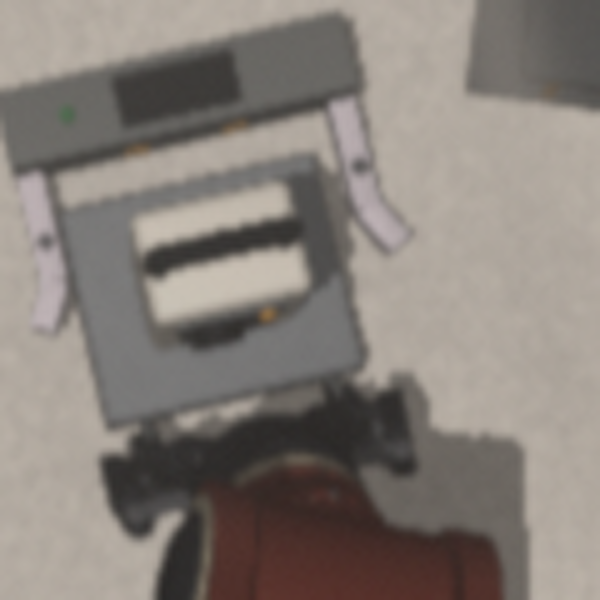

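Foot is between the rails, slightly towards the left one (front-left corner at about (65,210)); about 22 mm left. Biasing slightly right.

```bash
python3 -m creep '[{"x":0.2,"y":0,"z":-0.1,"ax":-0.1,"ay":0.05,"az":-0.1},{"x":0.2,"y":0,"z":-0.1,"ax":0,"ay":0,"az":-0.1},{"x":0.2,"y":0,"z":-0.06,"ax":0,"ay":0,"az":-0.1},{"x":0.2,"y":0,"z":-0.04,"ax":0,"ay":0,"az":-0.1}]'
python3 st.py;python3 -m creep '[{"x":0.2,"y":0,"z":-0.04,"ax":0,"ay":0,"az":-0.1},{"x":0.2,"y":0,"z":-0.04,"ax":0,"ay":0,"az":-0.1}]'
python3 st.py; python3 - <<'E'
from h import *
im=cam('top');cv2.imwrite('pics/t8.png',cv2.resize(im['frame'][150:270,260:380],(600,600),interpolation=cv2.INTER_CUBIC)[:600])
E
```

```text
time: 11.75
tool_pos: [0.564, 0.0422, 0.0084]
eef_rot: [0.711, -0.675, -0.194, -0.045]
ft_force: [-13.5, -2.4, 6.3]
width: 0.0853
tcp dock [-0.0771  0.0019] 0.008410881373402235
turn err [-0.2424  0.054  -0.0858] [-13.5161  -2.4376   6.3243]
time: 12.0
tool_pos: [0.5698, 0.043, 0.0083]
eef_rot: [0.712, -0.673, -0.194, -0.043]
ft_force: [-13.3, -2.5, 6.7]
width: 0.0855
tcp dock [-0.0712  0.0014] 0.008255477032186261
turn err [-0.3128  0.0893 -0.1241] [-13.2598  -2.4916   6.6749]
```

View pics/t8.png

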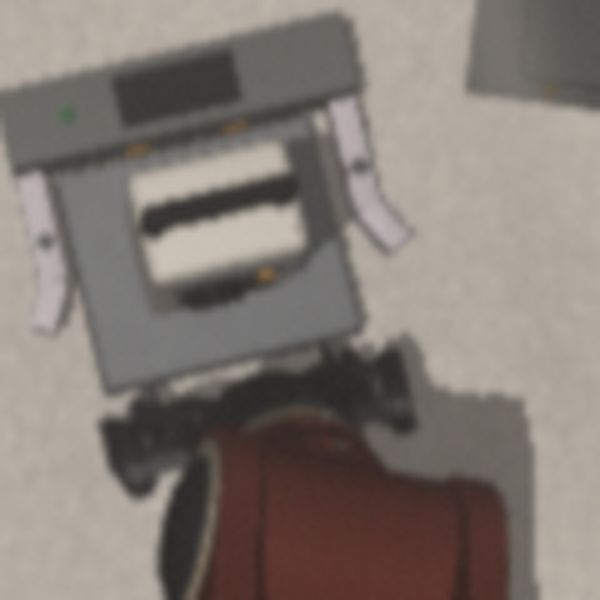

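```bash
python3 -m creep '[{"x":0.2,"y":0,"z":-0.03,"ax":-0.2,"ay":0.05,"az":-0.1},{"x":0.2,"y":0,"z":-0.03,"ax":0,"ay":0,"az":-0.1}]'
python3 st.py;python3 -m creep '[{"x":0.2,"y":0,"z":0,"ax":0,"ay":0,"az":-0.1}]'; python3 st.py;python3 -m creep '[{"x":0.2,"y":0,"z":0,"ax":0,"ay":0,"az":-0.1}]'
python3 st.py
```

```text
time: 12.3
tool_pos: [0.5748, 0.0442, 0.0077]
eef_rot: [0.71, -0.677, -0.191, -0.042]
ft_force: [-29.2, -7.1, 23.8]
width: 0.0853
tcp dock [-0.0661  0.0016] 0.00769912457752321
turn err [-0.1886  0.0612 -0.2036] [-29.2222  -7.1242  23.7705]
time: 12.42
tool_pos: [0.5749, 0.0444, 0.0074]
eef_rot: [0.71, -0.677, -0.189, -0.038]
ft_force: [-35.8, -14.7, 24.4]
width: 0.0852
tcp dock [-0.0659  0.0018] 0.007430798401508096
turn err [-0.2161  0.0937 -0.3429] [-35.7983 -14.7028  24.4216]
time: 12.55
tool_pos: [0.5748, 0.0445, 0.007]
eef_rot: [0.711, -0.677, -0.186, -0.034]
ft_force: [-36.6, -13.5, 28.9]
width: 0.085
tcp dock [-0.0661  0.0019] 0.006952064566663252
turn err [-0.2446  0.1106 -0.481 ] [-36.6142 -13.5197  28.9363]
```

Force jumped to ~38 N with no further travel, at the predicted TCP position (−66 mm): home. Backing off and looking.

```bash
python3 -m creep '[{"x":-0.3,"y":-0.1,"z":0,"ax":0,"ay":0,"az":0},{"x":-0.6,"y":-0.22,"z":0,"ax":0,"ay":0,"az":0},{"x":-0.9,"y":-0.4,"z":0,"ax":0,"ay":0,"az":0},{"x":-0.9,"y":-0.4,"z":0,"ax":0,"ay":0,"az":0},{"x":-0.3,"y":-0.9,"z":0,"ax":0,"ay":0,"az":0},{"x":0,"y":-0.9,"z":0,"ax":0,"ay":0,"az":0},{"x":0,"y":0,"z":0,"ax":0,"ay":0,"az":0},{"x":0,"y":0,"z":0,"ax":0,"ay":0,"az":0}]'
python3 - <<'E'
from h import *
print(r.state()['joint_pos'])
im=cam('top','t9f.png');cv2.imwrite('pics/t9.png',cv2.resize(im['frame'][150:270,260:380],(600,600),interpolation=cv2.INTER_CUBIC)[:600])
im=cam('scene');cv2.imwrite('pics/s9.png',cv2.resize(im['frame'][90:270,150:390],(800,600),interpolation=cv2.INTER_CUBIC)[:600])
for c in('scene','top'):
    im=cam(c)
    for th in('unit','dock','bur_block','articulator','cast'):
        print(c,th,[(round(d['p'],2),toW(im,d['centre']).round(4)) for d in r.tip_of(c,th)[:1]])
E
```

```text
time: 13.55
tool_pos: [0.4648, 0.0189, 0.0632]
eef_rot: [0.711, -0.677, -0.187, -0.035]
ft_force: [-0.6, -0.7, -0.3]
width: 0.0855
[-0.2017518  -0.36641522  2.32246728  0.17795733  0.90682771 -2.08050243]
scene unit [(0.75, array([ 6.335e-01,  5.920e-02, -4.000e-04]))]
scene dock [(0.86, array([0.6357, 0.0584, 0.0029]))]
scene bur_block [(0.59, array([0.6467, 0.2668, 0.0019]))]
scene articulator [(0.93, array([ 0.7445, -0.1208,  0.0043]))]
scene cast [(0.96, array([0.4691, 0.3629, 0.0031]))]
top unit [(0.8, array([ 0.6428,  0.0594, -0.0014]))]
top dock []
top bur_block [(0.59, array([6.497e-01, 2.687e-01, 6.000e-04]))]
top articulator [(0.69, array([ 0.7435, -0.1215,  0.0035]))]
top cast [(0.71, array([0.4704, 0.3596, 0.0024]))]
```

View pics/t9.png

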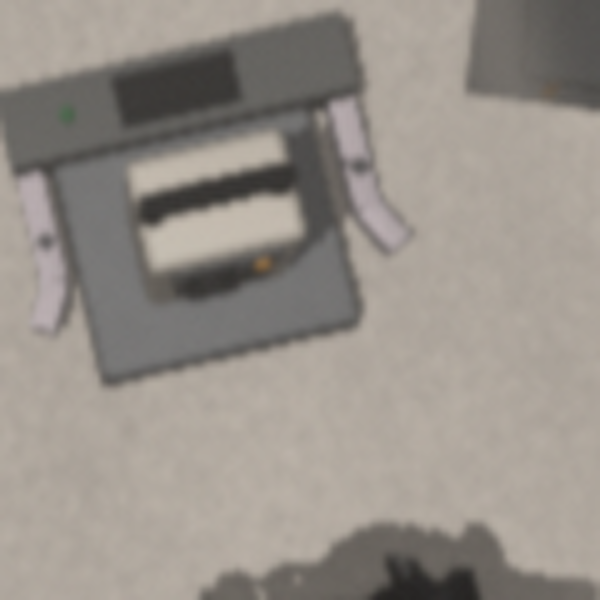

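View pics/s9.png

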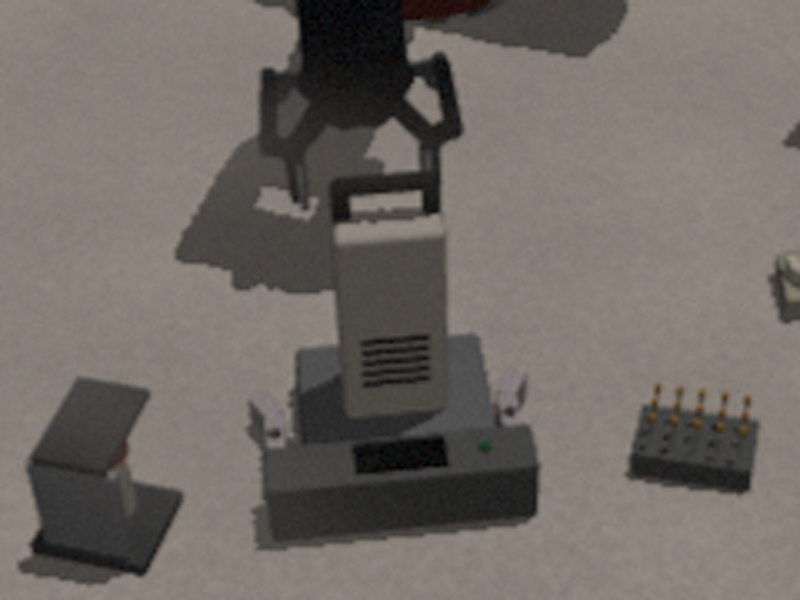

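```bash
python3 - <<'E'
from meas import *
im=cam('top')
d,dy=np.array([.6398,.0563]),.2065;c,s=np.cos(dy),np.sin(dy);R=np.array([[c,-s],[s,c]])
W=[R.T@(ray(im,(q[0]+.5)/5-.5+260,(q[1]+.5)/5-.5+150,.036)[:2]-d) for q in[(107,383),(361,324)]]
print(W)
# block face top edge for reference
print([R.T@(ray(im,(q[0]+.5)/5-.5+260,(q[1]+.5)/5-.5+150,.05)[:2]-d) for q in[(14,166),(360,90)]])
E
```

```text
[array([-0.0568,  0.0661]), array([-0.0563, -0.0613])]
[array([0.0556, 0.0868]), array([ 0.0543, -0.0859])]
```

Rear edge reads −56.5 mm on both sides (home is −55, ~1 mm reading bias), yaw ≈ 0. The tips were low, so the stop could have been bench drag. I'll confirm with a second push slightly higher.

```bash
python3 - <<'E'
from go import *
D=np.array([.6398,.0562]);c,s=np.cos(.207),np.sin(.207)
p=D+np.array([[c,-s],[s,c]])@[-.085,0.001]
plan(np.array([*p,.018]),target(.207,np.radians(20),1))
E
```

```text
pos [0.4648 0.0187 0.0638] axes x,y,z rows
 [[ 0.9279  0.203   0.3127]
 [ 0.3025  0.0803 -0.9498]
 [-0.2179  0.9759  0.0131]]
turn units (now axes) [-0.2373  0.1103 -0.445 ]
shift units now axes [ 2.4988  2.4304 -0.0023]  in target axes [2.4219 2.5064 0.0575]
```

```bash
python3 -m creep '[{"x":-0.3,"y":0.8,"z":0,"ax":-0.24,"ay":0.11,"az":-0.45},{"x":-0.2,"y":0.6,"z":0,"ax":0,"ay":0,"az":0},{"x":0.7,"y":0.25,"z":0,"ax":0,"ay":0,"az":0},{"x":0.7,"y":0.25,"z":0,"ax":0,"ay":0,"az":0},{"x":0,"y":0,"z":0,"ax":0,"ay":0,"az":0}]'; python3 st.py
```

```text
time: 14.92
tool_pos: [0.5093, 0.028, 0.0191]
eef_rot: [0.705, -0.68, -0.195, -0.052]
ft_force: [-0.5, -0.6, -1.2]
width: 0.0853
tcp dock [-0.1335 -0.0008] 0.019091025996524746
turn err [ 0.0257 -0.0034  0.0439] [-0.5394 -0.6134 -1.1602]
```

```bash
python3 -m creep '[{"x":0.7,"y":0.25,"z":0,"ax":0,"ay":0,"az":0},{"x":0.7,"y":0.25,"z":0,"ax":0,"ay":0,"az":0},{"x":0.25,"y":0.1,"z":0,"ax":0,"ay":0,"az":0},{"x":0,"y":0,"z":0,"ax":0,"ay":0,"az":0}]'; python3 st.py
```

```text
time: 15.42
tool_pos: [0.5587, 0.0388, 0.0182]
eef_rot: [0.705, -0.68, -0.194, -0.05]
ft_force: [-0.1, -0.8, -0.2]
width: 0.0854
tcp dock [-0.0829 -0.0004] 0.018224689923869847
turn err [ 0.0131 -0.0021 -0.0059] [-0.0532 -0.8257 -0.2265]
```

```bash
python3 -m creep '[{"x":0.2,"y":0.07,"z":0,"ax":0,"ay":0,"az":0},{"x":0.2,"y":0.07,"z":0,"ax":0,"ay":0,"az":0},{"x":0.15,"y":0.05,"z":0,"ax":0,"ay":0,"az":0}]'; python3 st.py
python3 -m creep '[{"x":0.15,"y":0.05,"z":0,"ax":0,"ay":0,"az":0}]'; python3 st.py
python3 -m creep '[{"x":0.2,"y":0.06,"z":0,"ax":0,"ay":0,"az":-0.05}]'; python3 st.py
```

```text
time: 15.8
tool_pos: [0.5746, 0.0423, 0.018]
eef_rot: [0.705, -0.68, -0.193, -0.05]
ft_force: [-6.5, -2.1, 1.4]
width: 0.0855
tcp dock [-0.0666 -0.0002] 0.01795387545078002
turn err [ 0.0092 -0.0071 -0.0327] [-6.5317 -2.0894  1.352 ]
time: 15.92
tool_pos: [0.5751, 0.0432, 0.0162]
eef_rot: [0.706, -0.681, -0.19, -0.044]
ft_force: [-31.2, -8.4, 22.8]
width: 0.0855
tcp dock [-0.066   0.0005] 0.01616095892536103
turn err [-0.0259  0.0406 -0.2148] [-31.2224  -8.3504  22.8131]
time: 16.05
tool_pos: [0.5749, 0.0441, 0.0135]
eef_rot: [0.707, -0.681, -0.186, -0.037]
ft_force: [-36.0, -10.2, 28.2]
width: 0.0858
tcp dock [-0.066   0.0015] 0.01346163279808583
turn err [-0.072   0.0835 -0.4192] [-36.0436 -10.2274  28.1536]
```

Same hard stop (37 N, no travel) at the same place with the tips well clear of the bench: the unit is fully home. Retract and hand in.

```bash
python3 -m creep '[{"x":-0.3,"y":-0.1,"z":0,"ax":0,"ay":0,"az":0},{"x":-0.6,"y":-0.22,"z":0,"ax":0,"ay":0,"az":0},{"x":-0.9,"y":-0.4,"z":0,"ax":0,"ay":0,"az":0},{"x":-0.9,"y":-0.4,"z":0,"ax":0,"ay":0,"az":0},{"x":-0.3,"y":-0.5,"z":0,"ax":0,"ay":0,"az":0},{"x":0,"y":0,"z":0,"ax":0,"ay":0,"az":0},{"x":0,"y":0,"z":0,"ax":0,"ay":0,"az":0},{"x":0,"y":0,"z":0,"ax":0,"ay":0,"az":0},{"x":0,"y":0,"z":0,"ax":0,"ay":0,"az":0}]'
python3 - <<'E'
from h import *
im=cam('top');cv2.imwrite('pics/t10.png',cv2.resize(im['frame'][150:270,260:380],(600,600),interpolation=cv2.INTER_CUBIC)[:600])
E
```

```text
time: 17.18
tool_pos: [0.4745, 0.0223, 0.0308]
eef_rot: [0.707, -0.681, -0.186, -0.037]
ft_force: [-0.7, -0.7, -0.5]
width: 0.0854
```

View pics/t10.png

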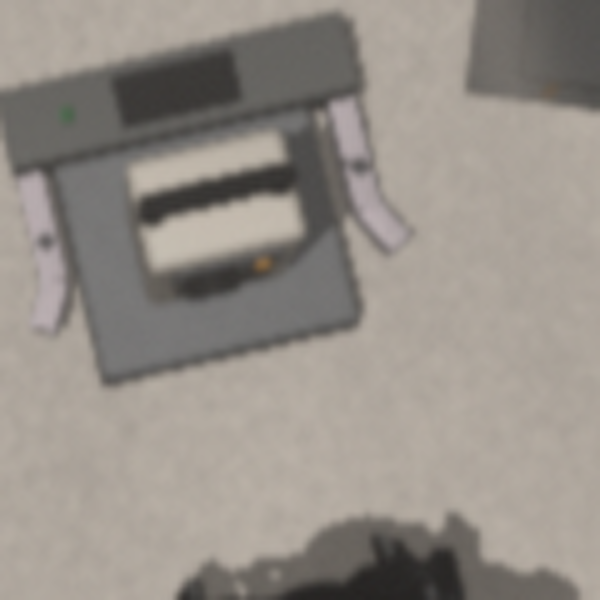

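Unchanged: the foot is flush with the block, rear edge at (107,382)–(360,325) as before, and the arm is clear.

```bash
python3 -c "
from station import r
print(r.finish_job())"
```

```text
the job is handed in; nothing more can be done
None
```

The unit is home in the dock, upright and at rest, and I handed the job in at about 17 s. I pushed it low on the rear of its foot with both open fingertips. The tool was tilted back about 20°, so the gripper's body stayed behind the tower.

**Home against the end block:** two separate pushes stopped at the same tool position. Force rose from about 13–15 N while sliding to about 38 N with no further travel. The second push was made higher, to rule out the tips dragging on the bench. After I backed off, the last picture showed no change.

**Alignment:** yaw is about 0 and the unit sits about 2 mm left of the dock's centre line, between the rails.

**Other things:** the networks found the bur block, articulator and cast where they started, within their error. I saw no tipping or tower contact in the pictures, and the gripper cleared the foot before hand-in.

**One check that disagreed slightly:** the picture put the foot's rear edge at −56.5 mm instead of −55 mm. That is within the calibration and edge-reading error, so I trusted the force stop.

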